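# Clamp the bean-paste jar and unscrew its tight cap

### The arm

A 6-joint arm with a two-finger parallel gripper is mounted at the origin on the work surface. World frame = base frame: x ahead of the robot, y to its left, z up, the work surface at z = 0. Lengths are in m, angles in degrees, forces in N, time in s.
With the tool pointing down it reaches from about 0.4 to 0.825 m from the base axis. Payload 7 kg.
Tool frame: the origin (TCP) lies between the finger pads; the fingertips stand 14 mm ahead of it and the grasp point (between the pads) lies 5 mm behind it (r.tips_ahead is the distance from the TCP to the fingertips, in m); z points along the fingers, y is the direction in which the jaws open and shut (so a half turn about z gives the same grasp; the last joint's range is limited). The gripper opens to 88 mm and grips with 3 to 60 N. Pads are 19 mm wide; open, the fingers measure 130 mm over their backs; the gripper's body (78 mm by 193 mm) begins 47 mm behind the grasp point.
Start: joints at [91.278, 20.546, 0.682, 0, -70.136, -16.507], TCP at [0.177, 0.651, 0.241] pointing down, gripper open.
Joint ranges: [-176.03, 176.03], [-82.01, 121.73], [-58.28, 71.71], [-173.87, 95.51], [-174.79, -0.11], [-173.66, 173.66]. Speed limits (degrees/s): [136.94, 136.94, 172.46, 180, 180, 180].

### API

Orientations are given as [roll, pitch, yaw] about the fixed x, y, z axes, in that order (R = Rz(yaw) Ry(pitch) Rx(roll)).
In Python, from plant import r gives the robot as it stands.
- The arm moves only by the tool apply_moves, never from a script. Its arguments are lists of equal length, an entry for each row: "slide": the shift along the tool's x, y, z as a fraction of full scale, a list of three; "turn": the turn, a rotation vector about the tool's x, y, z as a fraction of full scale, a list of three; "jaw": the closure, from 0 (fully open) to 1 (shut). In form: {"slide": [[dx, dy, dz], ...], "turn": [[wx, wy, wz], ...], "jaw": [jaw, ...]}. A call has 1 to 8 rows; each row shifts and turns the commanded pose from where the row before left it, along the tool's axes as they then stand; what a row does not reach is not made up. Full scale, the value 1, is 0.1 m for a shift and 1.5 rad for a turn. A row lasts 1/10 s, in which the tool goes at most 50 mm and 8.59 degrees, less where a joint would pass 70% of its speed; a pose out of reach is approached as far as the arm can. A call with a number of a shift or a turn outside -1 to 1 is refused whole. A call with a gripper value outside its range is refused whole. The fingers move at their own pace and stop on an object; "newtons" is the grip in N (left out, the last holds). Time passes only in rows, so rows that do not move let the fingers close. It gives the time, the measured TCP pose, the force and the opening at its end, in the units of the state.
- r.get_state(): the state, without advancing time (a new reading comes with each control period).
- r.capture(name): name is "scene" or "top"; returns a dict with "pixels" (400x640x3 uint8, blue, green, red), "depth" (400x640 float32, m along the optical axis (not along the pixel's ray), 0 where there is no reading), "fx", "fy", "cx", "cy" (pixels), "rvec" (rotation vector, rad) and "tvec" (3), from world to camera coordinates, as OpenCV has them. Camera axes: x right, y down, z forward; pixel columns grow to the right and rows downward; lengths in m; the calibration is good to about 2 mm. A picture is of the moment at which its call begins.
- r.close_job(): hands the job in, once; it reports no verdict.
The state is a dict: "time_s": time; "joints": joint angles; "qd": joint speeds; "joint_torque": joint torques, N m; "tcp_pos": TCP position; "eef_rot": TCP orientation; "contact_force": force on the tool from outside, world axes, zero at the start; "moment": the same for the moment, N m; "gripper_width": finger opening in m.
Only numpy, scipy, OpenCV 4.12 (cv2) and the standard library are available. Lean on these libraries where they do the work, as an engineer would, in place of code of your own. Each camera call takes 0.05 s, during which the arm holds its last target.

### The job

Brace the glass jar in its holder by turning the orange clamp knob clockwise as far as its stop, then unscrew the jar's tight red cap anticlockwise until its threads let go, without the jar turning along. Lift the cap off and finish still holding it level, about 3 cm above the mouth of the jar; leave the jar clamped in the holder and the green tin, the flat tub and the amber jar standing where they are.

Things in the scene. Friction and masses are not known exactly. Their poses are not given: they have to be found in the camera images.
- holder: Fixed jar holder: a white plate 130 (x) by 250 (y) mm, 12 mm thick, from y = -80 to +170 mm. Origin: under the plate, below the jar's place; z up. At -y of the jar two blue faces form a fixed V, its top 56 mm above the bench; at +y is the sliding jaw, and beyond it, at x = 0, y = 130 mm, the knob on an aluminium housing, top 50 mm above the bench.
- clamp_knob (a joint): Angle of the orange clamp knob about the vertical: 0 to 1.4 rad (the stop), growing clockwise seen from above; starts at 0 to 0.25. It drives the jaw 7.1 mm per rad towards the jar; the sprung pad meets the jar at about 0.15 to 0.35 rad, seats it by 0.6 and presses it into the V with about 23 N at the stop. The knob needs up to 0.45 N m and stays where it is left.
- clamp_knob_grip (a point): Point on the knob's vertical axis, 87 mm above the bench, at the height to grip. The knob's grip is a bar 53 mm long along this frame's x axis, 14 mm thick along its y axis, its top 7 mm above this point; the frame turns with the knob. The bar stands on a disc 56 mm wide whose top is 64 mm above the bench.
- jaw_pad: Blue pad of the sliding jaw, 50 mm wide, 52 mm high at most above the bench, with a spring of 4 N/mm behind it. Origin: lower middle of the face that meets the jar.
- jar: Loose glass jar, 66 mm wide, filled dark red, 0.3 to 0.65 kg, standing on the holder's 12 mm plate. Origin: centre of its underside, z up. Its sides are straight up to 68 mm, then it narrows to a neck 43 mm wide; its mouth is 100 mm above its underside. Unclamped it stands with 1 to 3 mm of play in the holder and turns easily.
- jar_mouth (a point): Centre of the jar's mouth, 100 mm above its underside (112 mm above the bench); z up. A black rubber seal ring, 40 mm wide, lies on it, sprung upwards: it pushes the closed cap up with 16 N, and its top stands 9 mm above the mouth when the cap is off.
- jar_side (a point): Point on the jar's side, 33 mm from its axis along the jar's x and 40 mm up; it shows whether the jar has turned.
- cap: Red round lug cap, white stripe on top along its x, 60 mm wide, 20 mm high, 45 g. Origin: centre of its lower rim, z up. Closed: rim 12 mm below the jar's mouth, top 120 mm above the bench, x along the jar's x. Unscrews anticlockwise from above with 0.25 to 0.5 N m, rising 2.4 mm in the first 1.05 rad, where the threads let go and it lifts off freely; a stop blocks it at about 1.8 rad.
- tin: Bystander, to be left alone: a short green can with a paper label, 56 mm wide, 62 mm high, standing near the holder. Origin: centre of its underside.
- tub: Bystander, to be left alone: a flat grey plastic tub with a white lid, 80 mm wide, 34 mm high, standing near the holder. Origin: centre of its underside.
- blue_jar: Bystander, to be left alone: an amber jar with a blue cap, 68 mm wide, 110 mm high. Origin: centre of its underside.
Mind the look-alikes: they are no part of the job. Of the things like the cap, leave any that is black or grey; of the rest the smaller one is meant.

How it is judged:
By the outcome, as a careful person would: the job done as asked, in the order asked, and still so for the second after the job is handed in, while the arm keeps its last pose, push and grip.
It also fails if it takes over 45 s, if anything falls off the work surface, if the arm or the gripper's body presses on something with over 40 N, if the wrist force passes 120 N, or if a joint passes its speed limit or range.

## Working session

There is one attempt and no reset: what is moved stays moved. The work goes in short steps, Python scripts to look and compute and a tool call to move; the robot and the scene stay as the last step left them, time stands still between calls to the robot, and variables do not carry over. Pictures are saved under pics/ and viewed, and the job is handed in when it is done.

Besides the shell and the picture viewer there is one more tool, called after "Emit:" as name(argument=value, ...) on one line, values as JSON. apply_moves: Moves the arm, as the interface text tells. Shift numbers are shares of 0.1 m and turn numbers shares of 1.5 rad, none past 1 either way. Its arguments: {"type":"object","properties":{"slide":{"type":"array"},"turn":{"type":"array"},"jaw":{"type":"array"},"newtons":{"type":"number"}},"required":["slide","turn","jaw"]}

```bash
ls; mkdir -p pics
python3 - <<'E'
from plant import r
import cv2,numpy as np
print(r.get_state())
for n in("scene","top"):
    c=r.capture(n); cv2.imwrite(f"pics/{n}0.png",c["pixels"]); print(n,c["fx"],c["cx"],c["cy"],c["rvec"],c["tvec"])
    np.savez(f"{n}0.npz",**c)
E
```

```text
pics
{'time_s': 0.0, 'joints': array([ 9.12775248e+01,  2.05926335e+01,  6.33992724e-01, -1.81181867e-02,
       -7.01363908e+01, -1.65050269e+01]), 'qd': array([-0.01167883, -0.06717098, -0.03094282, -0.04721331,  0.07196345,
       -0.03856546]), 'joint_torque': array([-2.20297239e-03, -5.82724464e+01,  2.93053633e+01,  6.99750736e+00,
        6.80579193e-03, -1.65612096e-04]), 'tcp_pos': array([0.17722519, 0.65083992, 0.23961711]), 'eef_rot': array([ 1.79904045e+02, -1.06703848e-02, -1.52336636e+01]), 'contact_force': array([-0.4120129 , -0.38508822, -0.81763905]), 'moment': array([-0.01679523, -0.02072545,  0.04258801]), 'gripper_width': 0.08781677551328566}
scene 391.4288825114113 319.02619590182064 204.4502228018143 [ 1.63687445  2.04750865 -0.73389884] [ 0.04017064 -0.40543178  1.40664498]
top 401.1979804300845 322.9461076511329 199.7108598611015 [ 2.20429185 -2.15470357  0.1734703 ] [0.05803815 0.60080714 0.97952588]
```

View pics/scene0.png

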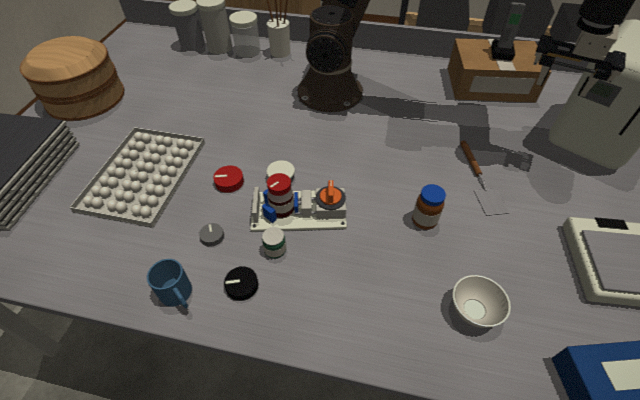

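View pics/top0.png

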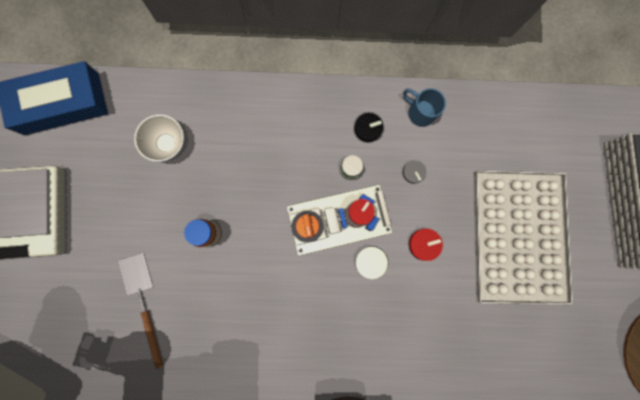

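The top view shows the holder at about (340,220). Cap-like things in it:
- red disc on the jar at (362,211), the smaller red one
- loose red disc at (426,245), larger
- black disc at (369,127)
- grey disc at (414,172)

I choose (362,211) and check it in a crop.

```bash
cat > h.py <<'E'
import numpy as np,cv2
def cam(c):
    R=cv2.Rodrigues(np.array(c["rvec"],float))[0]; t=np.array(c["tvec"],float).ravel()
    K=np.array([[float(c["fx"]),0,float(c["cx"])],[0,float(c["fy"]),float(c["cy"])],[0,0,1]]); return K,R,t
def ray(c,uv,z):
    K,R,t=cam(c); o=-R.T@t; uv=np.atleast_2d(np.asarray(uv,float))
    d=(R.T@np.linalg.inv(K)@np.c_[uv,np.ones(len(uv))].T).T
    return o+d*((z-o[2])/d[:,2])[:,None]
def proj(c,P):
    K,R,t=cam(c); p=(K@(R@np.atleast_2d(P).T+t[:,None])).T; return p[:,:2]/p[:,2:]
def blobs(mask,mn=20):
    cs,_=cv2.findContours(mask.astype(np.uint8),cv2.RETR_EXTERNAL,cv2.CHAIN_APPROX_NONE)
    return [k for k in cs if cv2.contourArea(k)>mn]
E
python3 - <<'E'
from h import *
for n,(x0,y0,x1,y1) in dict(top=(270,140,460,290),scene=(190,140,370,260)).items():
    c=dict(np.load(n+"0.npz")); im=c["pixels"]
    cv2.imwrite(f"pics/{n}_crop.png",cv2.resize(im[y0:y1,x0:x1],None,fx=4,fy=4,interpolation=cv2.INTER_CUBIC))
    hsv=cv2.cvtColor(im,cv2.COLOR_BGR2HSV);H,S,V=cv2.split(hsv)
    for nm,m,z in(("red",((H<4)|(H>172))&(S>150)&(V>90),.12),("orange",(H>=5)&(H<16)&(S>170)&(V>110),.064)):
        for k in blobs(m,40):
            (u,v),rad=cv2.minEnclosingCircle(k); M=cv2.moments(k); cu=[M['m10']/M['m00'],M['m01']/M['m00']]
            P=ray(c,k.reshape(-1,2),z)[:,:2].astype(np.float32); e=cv2.fitEllipse(P*1000)
            print(n,nm,np.round([u,v,rad],1),np.round(cu,1),"world mm",np.round(e,1) if 0 else e)
E
```

```text
top red [425.5 244.   16.3] [424.4 244.4] world mm ((491.6412658691406, -161.6314239501953), (69.4455795288086, 71.34376525878906), 139.248046875)
top red [361.2 211.7  12.7] [360.6 212.5] world mm ((562.3753051757812, -13.074992179870605), (53.80735397338867, 56.807125091552734), 162.20835876464844)
top orange [307.3 225.3  10.8] [307.  224.5] world mm ((533.1192016601562, 110.110107421875), (48.11361312866211, 48.88909912109375), 19.921415328979492)
scene red [278.5 181.   11.7] [278.4 181.9] world mm ((566.18505859375, -14.933144569396973), (54.85708236694336, 57.29113006591797), 4.511636734008789)
scene red [227.6 176.3  14.4] [228.5 176. ] world mm ((573.8953857421875, -143.36505126953125), (65.92897033691406, 70.06815338134766), 100.9929428100586)
scene orange [324.5 194.6   6.6] [323.  195.1] world mm ((537.0040283203125, 91.60922241210938), (14.92808723449707, 48.4089241027832), 104.07626342773438)
scene orange [331.1 192.   11.2] [334.1 193.4] world mm ((523.7722778320312, 116.16707611083984), (31.819433212280273, 72.18561553955078), 107.27178192138672)
```

View pics/top_crop.png

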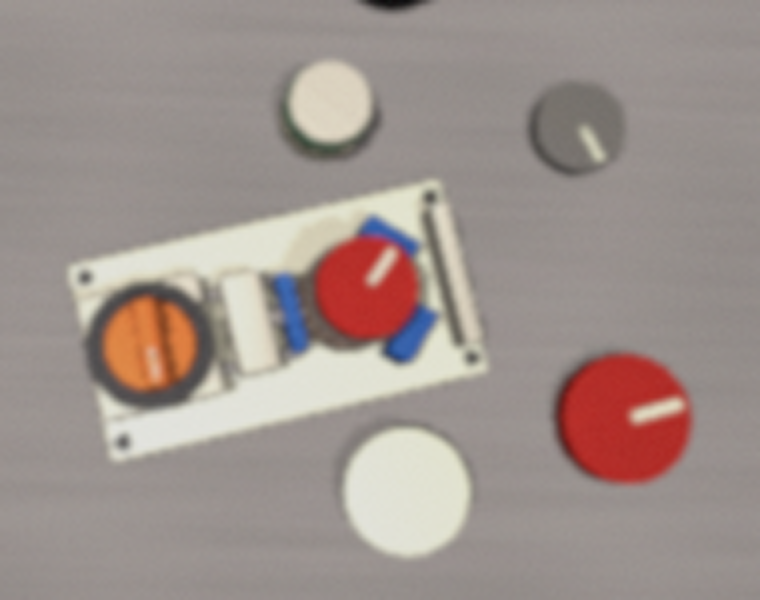

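View pics/scene_crop.png

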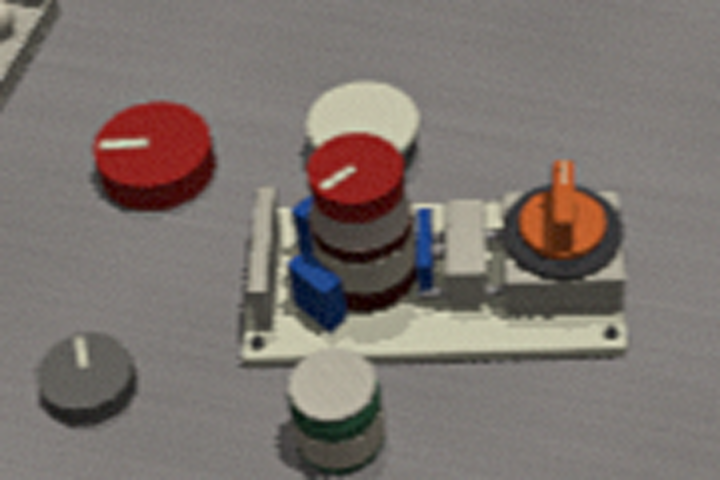

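Run:
```python
from h import *
T=dict(np.load("top0.npz"));S=dict(np.load("scene0.npz"))
f=lambda p,o:np.array(p,float)/4+o-0.375
tc=ray(T,f([(68,268),(438,180),(490,370),(112,462)],(270,140)),.012)
sc=ray(S,f([(242,362),(626,350)],(190,140)),.012)
print(tc*1000);print("scene near corners (z=.012)",sc*1000)
mod=np.array([(65,170),(65,-80),(-65,-80),(-65,170)],float)/1000
M,_=cv2.estimateAffinePartial2D(mod.astype(np.float32),tc[:,:2].astype(np.float32)); 
a=np.degrees(np.arctan2(M[1,0],M[0,0]));s=np.hypot(M[1,0],M[0,0]);print(M,a,s)
R=np.array([[np.cos(np.radians(a)),-np.sin(np.radians(a))],[np.sin(np.radians(a)),np.cos(np.radians(a))]])
o=tc[:,:2].mean(0)-R@np.array([0,.045]);print("origin",o,"knob",o+R@[0,.130])
# orange disc/knob in top: fits
print("knob ring top",ray(T,f([(150,344)],(270,140)),.064)*1000)
# bar top ends
print("bar top",ray(T,f([(142,296),(160,388)],(270,140)),.094)*1000)
# scene bar top: 
print("bar scene top",ray(S,f([(563,163),(562,200)],(190,140)),.094)*1000)
for n,c,x0,y0,x1,y1 in(("t",T,285,200,330,250),("s",S,305,170,355,220)):
    cv2.imwrite(f"pics/knob_{n}.png",cv2.resize(c["pixels"][y0:y1,x0:x1],None,fx=12,fy=12,interpolation=cv2.INTER_CUBIC))
# depth-based: points above .085 near knob, and cap top
for n,c in(("top",T),("scene",S)):
    K,Rm,t=cam(c);d=c["depth"];v,u=np.nonzero(d>0);dd=d[v,u]
    P=((np.linalg.inv(K)@np.c_[u,v,np.ones(len(u))].T)*dd-t[:,None]).T@Rm if 0 else (Rm.T@(((np.linalg.inv(K)@np.c_[u,v,np.ones(len(u))].T)*dd)-t[:,None])).T
    q=P[(np.hypot(P[:,0]-.535,P[:,1]-.115)<.05)&(P[:,2]>.085)&(P[:,2]<.11)]
    print(n,len(q),q.mean(0)*1000,cv2.minAreaRect((q[:,:2]*1000).astype(np.float32)))
    q=P[(np.hypot(P[:,0]-.565,P[:,1]+.012)<.05)&(P[:,2]>.112)&(P[:,2]<.13)]
    print(n,'cap',len(q),q.mean(0)*1000,cv2.minAreaRect((q[:,:2]*1000).astype(np.float32)))
```

```text
[[ 581.73396522  163.72895799   12.        ]
 [ 645.28640961  -75.04867932   12.        ]
 [ 522.39168239 -109.22455264   12.        ]
 [ 458.98339885  132.14005679   12.        ]]
scene near corners (z=.012) [[650.84544181 -75.0487173   12.        ]
 [587.46733919 164.13007254  12.        ]]
[[ 0.95698642 -0.25371286  0.56351593]
 [ 0.25371286  0.95698642 -0.01516545]] 14.848461958932448 0.9900470790397171
origin [ 0.56363072 -0.01559837] knob [0.53031647 0.11006054]
knob ring top [[531.44057022 110.0501669   64.        ]]
bar top [[558.05718461 115.53004209  94.        ]
 [504.18978108 103.60328881  94.        ]]
bar scene top [[510.07723718 104.91314993  94.        ]
 [541.18975336 110.74096647  94.        ]]
top 133 [531.32984984 111.30788425  93.45120254] ((531.667236328125, 111.4225845336914), (52.524986267089844, 13.819701194763184), 12.381242752075195)
top cap 519 [564.6578819  -12.90279944 120.70299662] ((564.2681274414062, -12.682304382324219), (58.0027961730957, 57.58421325683594), 0.7677509188652039)
scene 90 [536.32598048 111.99327732  93.40692218] ((533.4306030273438, 111.38361358642578), (53.53105163574219, 10.287773132324219), 11.694185256958008)
scene cap 381 [568.92443952 -13.14781804 120.36177   ] ((566.1420288085938, -14.143783569335938), (58.93292999267578, 58.470115661621094), 37.7037353515625)
```

View pics/knob_t.png

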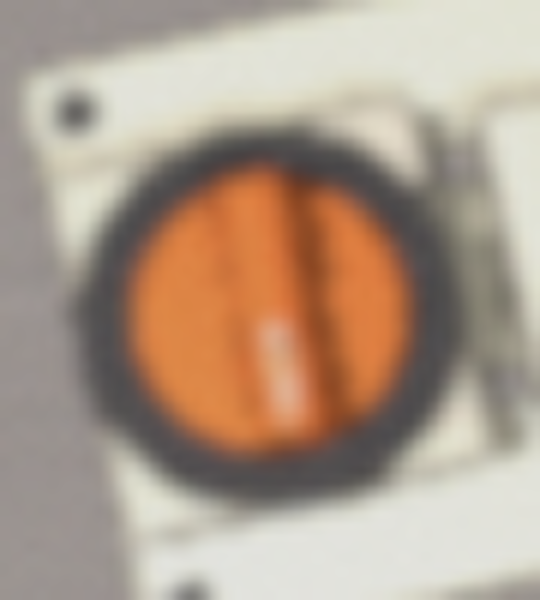

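View pics/knob_s.png

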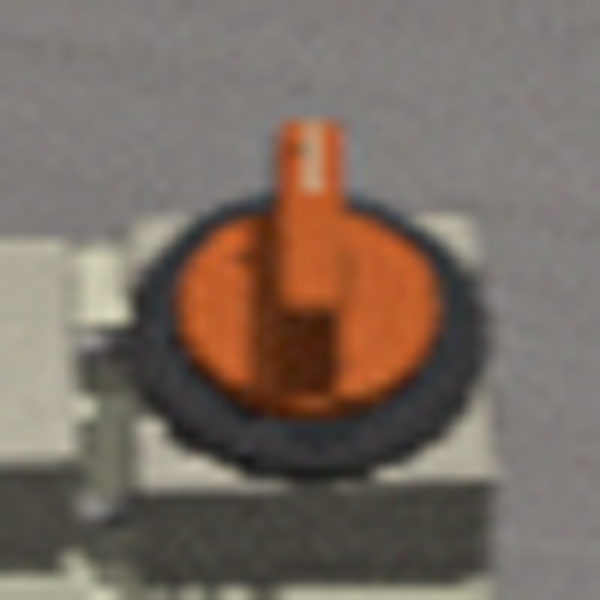

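The crops confirm the smaller red cap on the dark red jar in the holder, and the knob bar at about 12° yaw against the holder's 14.8°, so its angle is about 0.05 rad. I'll move over the knob.

Emit:
apply_moves(slide=[[0.15,0.13,0],[0.3,0.27,0],[0.3,0.27,0],[0.3,0.27,0],[0.3,0.27,0],[0.3,0.27,0],[0.3,0.27,0],[0.3,0.27,0]], turn=[[0,0,0],[0,0,0],[0,0,0],[0,0,0],[0,0,0],[0,0,0],[0,0,0],[0,0,0]], jaw=[0,0,0,0,0,0,0,0], newtons=40)

```text
time_s: 0.9
tcp_pos: [0.3418, 0.3956, 0.2404]
eef_rot: [180.0, 0.0, -15.2]
contact_force: [0.7, 0.9, 1.0]
gripper_width: 0.0878
```

```bash
cat >> h.py <<'E'
def delta(target,yaw=None):
    from plant import r
    s=r.get_state(); p=s["tcp_pos"]; R=cv2.Rodrigues(np.zeros(3))[0]
    from scipy.spatial.transform import Rotation as Ro
    R=Ro.from_euler('xyz',s["eef_rot"],degrees=True).as_matrix()
    d=R.T@(np.array(target)-p)
    print("t",s["time_s"],"p",np.round(p*1000,1),"rpy",np.round(s["eef_rot"],2),"F",np.round(s["contact_force"],1),"M",np.round(s["moment"],2),"w",round(s["gripper_width"]*1000,1),"j",np.round(s["joints"],1))
    print("slide units",np.round(d/0.1,3), "turn units", None if yaw is None else round(np.radians(s["eef_rot"][2]-yaw)/1.5,3))
E
python3 -c "
from h import *;delta([.532,.111,.24],12.2)"
```

```text
t 0.9 p [341.8 395.6 240.4] rpy [ 1.7998e+02  1.0000e-02 -1.5210e+01] F [0.7 0.9 1. ] M [ 0.04 -0.06  0.02] w 87.8 j [ 70.7   6.2 -18.3  -0.  -65.5   4.1]
slide units [2.582 2.247 0.004] turn units -0.319
```

Emit:
apply_moves(slide=[[0.3,0.27,0],[0.3,0.27,0],[0.3,0.27,0],[0.3,0.27,0],[0.3,0.27,0],[0.3,0.27,0],[0.3,0.27,0],[0.2,0.15,0]], turn=[[0,0,0],[0,0,0],[0,0,0],[0,0,0],[0,0,0],[0,0,0],[0,0,0],[0,0,0]], jaw=[0,0,0,0,0,0,0,0])

```text
time_s: 1.7
tcp_pos: [0.5103, 0.1377, 0.2403]
eef_rot: [180.0, 0.0, -15.3]
contact_force: [-0.4, 1.1, -0.0]
gripper_width: 0.0875
```

Emit:
apply_moves(slide=[[0,0,0],[0,0,0],[0,0,0],[0,0,0],[0,0,0]], turn=[[0,0,-0.08],[0,0,-0.08],[0,0,-0.08],[0,0,-0.079],[0,0,0]], jaw=[0,0,0,0,0])

```text
time_s: 2.2
tcp_pos: [0.5095, 0.1398, 0.2402]
eef_rot: [180.0, 0.0, 12.3]
contact_force: [-0.4, -0.5, 0.2]
gripper_width: 0.0879
```

```bash
python3 -c "
from h import *;delta([.532,.111,.082],12.2)"
```

```text
t 2.2 p [509.5 139.8 240.2] rpy [1.7999e+02 4.0000e-02 1.2270e+01] F [-0.4 -0.5  0.2] M [-0.07  0.   -0.  ] w 87.9 j [ 36.6   6.7 -17.7  -0.  -65.6  65.7]
slide units [0.16  0.33  1.582] turn units 0.001
```

Emit:
apply_moves(slide=[[0.155,0.33,0],[0,0,0.3],[0,0,0.35],[0,0,0.35],[0,0,0.3],[0,0,0.2],[0,0,0.08],[0,0,0]], turn=[[0,0,0],[0,0,0],[0,0,0],[0,0,0],[0,0,0],[0,0,0],[0,0,0],[0,0,0]], jaw=[0,0,0,0,0,0,0,0])

```text
time_s: 3.0
tcp_pos: [0.5313, 0.1107, 0.0817]
eef_rot: [180.0, 0.1, 12.1]
contact_force: [0.2, 0.7, 0.8]
gripper_width: 0.0879
```

```bash
python3 -c "
from h import *;delta([.5315,.111,.082],12.2)
from plant import r
for n in('top','scene'):
  c=r.capture(n);im=c['pixels'];x0,y0,x1,y1=(270,170,400,270) if n=='top' else (240,130,370,240)
  cv2.imwrite('pics/k1_%s.png'%n,cv2.resize(im[y0:y1,x0:x1],None,fx=5,fy=5))"
```

```text
t 3.0 p [531.3 110.7  81.7] rpy [1.7995e+02 1.2000e-01 1.2080e+01] F [0.2 0.7 0.8] M [-0.06 -0.04 -0.01] w 87.9 j [ 32.5  17.4 -27.5  -0.  -45.2  69.6]
slide units [ 0.003 -0.002 -0.003] turn units -0.001
```

View pics/k1_scene.png

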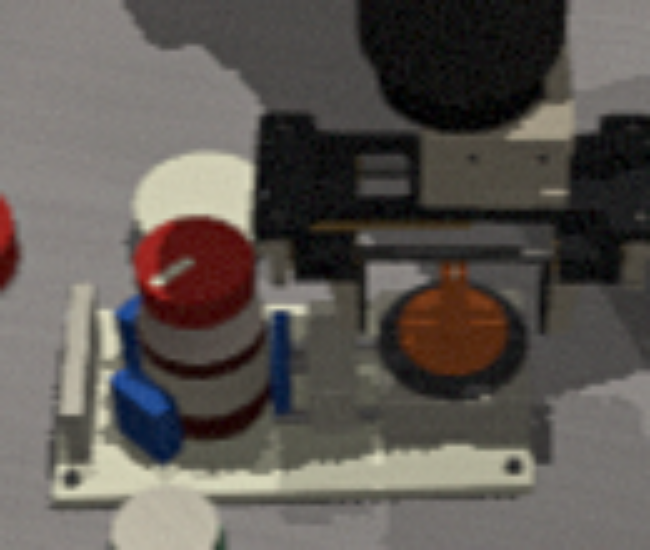

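The crop shows the open fingers (crop 360 and 545) straddling the orange bar (crop 455,290). Next I close on it.

Emit:
apply_moves(slide=[[0,0,0],[0,0,0],[0,0,0],[0,0,0],[0,0,0],[0,0,0],[0,0,0],[0,0,0]], turn=[[0,0,0],[0,0,0],[0,0,0],[0,0,0],[0,0,0],[0,0,0],[0,0,0],[0,0,0]], jaw=[1,1,1,1,1,1,1,1], newtons=50)

```text
time_s: 3.9
tcp_pos: [0.5318, 0.111, 0.0825]
eef_rot: [180.0, 0.0, 12.2]
contact_force: [-0.7, -0.4, 0.4]
gripper_width: 0.0288
```

```bash
python3 -c "
from h import *;delta([.5315,.111,.082],12.2)"
```

```text
t 3.9 p [531.8 111.   82.5] rpy [1.800e+02 1.000e-02 1.219e+01] F [-0.7 -0.4  0.4] M [-0.03 -0.02  0.02] w 28.8 j [ 32.5  17.3 -27.4  -0.  -45.2  69.7]
slide units [-0.003 -0.001  0.005] turn units -0.0
```

Still closing, so I give it two more still rows.

Emit:
apply_moves(slide=[[0,0,0],[0,0,0],[0,0,0],[0,0,0]], turn=[[0,0,0],[0,0,0],[0,0,0],[0,0,0]], jaw=[1,1,1,1])

```text
time_s: 4.3
tcp_pos: [0.5318, 0.1111, 0.0826]
eef_rot: [-180.0, -0.0, 12.2]
contact_force: [-0.7, 0.5, -0.0]
gripper_width: 0.0136
```

```bash
python3 -c "
from h import *;delta([.5315,.111,.082],12.2)"
```

```text
t 4.3 p [531.8 111.1  82.6] rpy [-179.99   -0.     12.18] F [-0.7  0.5 -0. ] M [ 0.32  0.1  -0.16] w 13.6 j [ 32.5  17.3 -27.4  -0.  -45.2  69.7]
slide units [-0.003  0.001  0.006] turn units -0.0
```

Emit:
apply_moves(slide=[[0,0,0],[0,0,0],[0,0,0],[0,0,0],[0,0,0],[0,0,0],[0,0,0],[0,0,0]], turn=[[0,0,0.05],[0,0,0.06],[0,0,0.06],[0,0,0.06],[0,0,0.06],[0,0,0.06],[0,0,0.06],[0,0,0.06]], jaw=[1,1,1,1,1,1,1,1])

```text
time_s: 5.1
tcp_pos: [0.5318, 0.1113, 0.0825]
eef_rot: [-180.0, 0.0, -28.4]
contact_force: [0.4, 1.9, 0.3]
gripper_width: 0.0136
```

```bash
python3 -c "
from h import *;delta([.5315,.111,.082],-65.4)"
```

```text
t 5.1 p [531.8 111.3  82.5] rpy [-179.99    0.    -28.38] F [0.4 1.9 0.3] M [0.72 0.28 0.27] w 13.6 j [ 32.5  17.3 -27.4  -0.  -45.2  29.1]
slide units [-0.001  0.004  0.005] turn units 0.431
```

Emit:
apply_moves(slide=[[0,0,0],[0,0,0],[0,0,0],[0,0,0],[0,0,0],[0,0,0],[0,0,0],[0,0,0]], turn=[[0,0,0.06],[0,0,0.06],[0,0,0.06],[0,0,0.06],[0,0,0.06],[0,0,0.06],[0,0,0.04],[0,0,0]], jaw=[1,1,1,1,1,1,1,1])

```text
time_s: 5.9
tcp_pos: [0.5319, 0.1114, 0.0825]
eef_rot: [-180.0, 0.0, -62.6]
contact_force: [-1.3, 2.2, -1.2]
gripper_width: 0.0139
```

```bash
python3 -c "
from h import *;delta([.5315,.111,.082],-65.4)"
```

```text
t 5.9 p [531.9 111.4  82.5] rpy [-1.7998e+02  1.0000e-02 -6.2600e+01] F [-1.3  2.2 -1.2] M [1.01 0.15 0.05] w 13.9 j [ 32.5  17.3 -27.4  -0.  -45.2  -5.1]
slide units [0.002 0.005 0.005] turn units 0.033
```

Emit:
apply_moves(slide=[[0,0,0],[0,0,0],[0,0,0]], turn=[[0,0,0.02],[0,0,0.015],[0,0,0]], jaw=[1,1,1])

```text
time_s: 6.2
tcp_pos: [0.5319, 0.1113, 0.0825]
eef_rot: [-180.0, 0.0, -65.6]
contact_force: [-0.8, 4.2, -1.6]
gripper_width: 0.0135
```

```bash
python3 -c "
from h import *;delta([.5315,.111,.082],-65.4)"
```

```text
t 6.2 p [531.9 111.3  82.5] rpy [-1.7998e+02  1.0000e-02 -6.5610e+01] F [-0.8  4.2 -1.6] M [1.68 0.23 0.34] w 13.5 j [ 32.5  17.3 -27.4  -0.  -45.2  -8.1]
slide units [0.001 0.005 0.005] turn units -0.002
```

Emit:
apply_moves(slide=[[0,0,0],[0,0,0],[0,0,0]], turn=[[0,0,0.02],[0,0,0.015],[0,0,0]], jaw=[1,1,1])

```text
time_s: 6.5
tcp_pos: [0.5319, 0.1113, 0.0826]
eef_rot: [-180.0, -0.0, -68.6]
contact_force: [-0.5, 5.9, -1.9]
gripper_width: 0.0142
```

```bash
python3 -c "
from h import *;delta([.5315,.111,.082],-68.4)"
```

```text
t 6.5 p [531.9 111.3  82.6] rpy [-179.99   -0.    -68.61] F [-0.5  5.9 -1.9] M [1.96 0.45 1.28] w 14.2 j [ 32.5  17.3 -27.4   0.  -45.2 -11.1]
slide units [0.001 0.005 0.006] turn units -0.002
```

The moment jumped to 1.28 N m at yaw -68.6, so the stop is reached. I release and rise.

Emit:
apply_moves(slide=[[0,0,0],[0,0,0],[0,0,0],[0,0,0],[0,0,0],[0,0,0],[0,0,0],[0,0,-0.2]], turn=[[0,0,-0.01],[0,0,0],[0,0,0],[0,0,0],[0,0,0],[0,0,0],[0,0,0],[0,0,0]], jaw=[0,0,0,0,0,0,0,0])

```text
time_s: 7.3
tcp_pos: [0.5301, 0.1102, 0.1005]
eef_rot: [179.7, -0.0, -67.8]
contact_force: [-0.0, 0.0, -0.4]
gripper_width: 0.0723
```

Emit:
apply_moves(slide=[[0,0,-0.4],[0,0,-0.4],[0,0,-0.4],[0,0,-0.2],[0,0,0]], turn=[[0,0,0],[0,0,0],[0,0,0],[0,0,0],[0,0,0]], jaw=[0,0,0,0,0])

```text
time_s: 7.8
tcp_pos: [0.5334, 0.1117, 0.2463]
eef_rot: [-179.6, 0.0, -67.7]
contact_force: [-0.6, 0.7, -0.3]
gripper_width: 0.0876
```

Run:
```python
from h import *
from plant import r
delta([.565,-.0135,.11])
T=r.capture("top");S=r.capture("scene")
for n,c in(("top",T),("scene",S)):
    np.savez(n+"1.npz",**c)
    x0,y0,x1,y1=(270,170,400,270) if n=='top' else (240,130,370,240)
    cv2.imwrite('pics/k2_%s.png'%n,cv2.resize(c["pixels"][y0:y1,x0:x1],None,fx=5,fy=5,interpolation=cv2.INTER_CUBIC))
    K,Rm,t=cam(c);d=c["depth"];v,u=np.nonzero(d>0);dd=d[v,u]
    P=(Rm.T@(((np.linalg.inv(K)@np.c_[u,v,np.ones(len(u))].T)*dd)-t[:,None])).T
    for nm,q in(("bar",P[(np.hypot(P[:,0]-.532,P[:,1]-.111)<.05)&(P[:,2]>.085)&(P[:,2]<.11)]),("cap",P[(np.hypot(P[:,0]-.565,P[:,1]+.012)<.05)&(P[:,2]>.112)&(P[:,2]<.13)])):
        if len(q)>5: print(n,nm,len(q),q.mean(0)*1000,cv2.minAreaRect((q[:,:2]*1000).astype(np.float32)))
```

```text
t 7.8 p [533.4 111.7 246.3] rpy [-1.7963e+02  2.0000e-02 -6.7720e+01] F [-0.6  0.7 -0.3] M [ 0.04 -0.09 -0.01] w 87.6 j [ 32.5   7.9 -15.6   0.1 -66.2 -10.2]
slide units [1.278 0.191 1.362] turn units None
top cap 383 [563.02247125 -21.71865749 120.90224801] ((562.5089111328125, -23.789287567138672), (41.32084655761719, 58.807891845703125), 71.49525451660156)
scene bar 123 [534.87542045 111.57383226  92.28913247] ((533.9091796875, 111.44703674316406), (15.738388061523438, 52.59640884399414), 27.38290786743164)
scene cap 392 [569.73730826 -15.11544286 120.29291289] ((567.2434692382812, -16.423358917236328), (59.00669479370117, 59.01959228515625), 61.96975326538086)
```

View pics/k2_top.png

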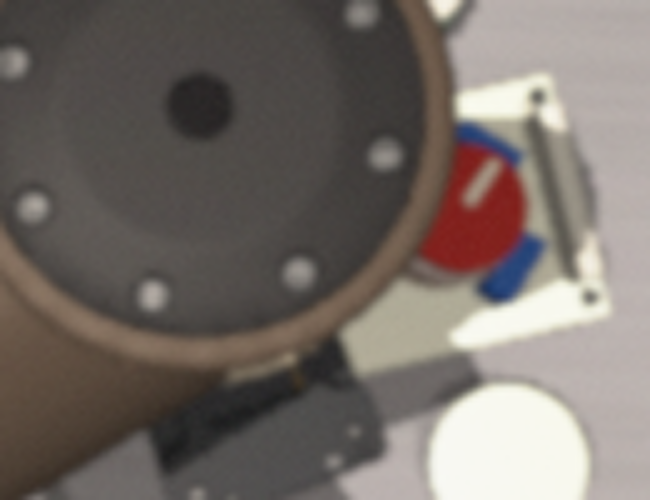

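View pics/k2_scene.png

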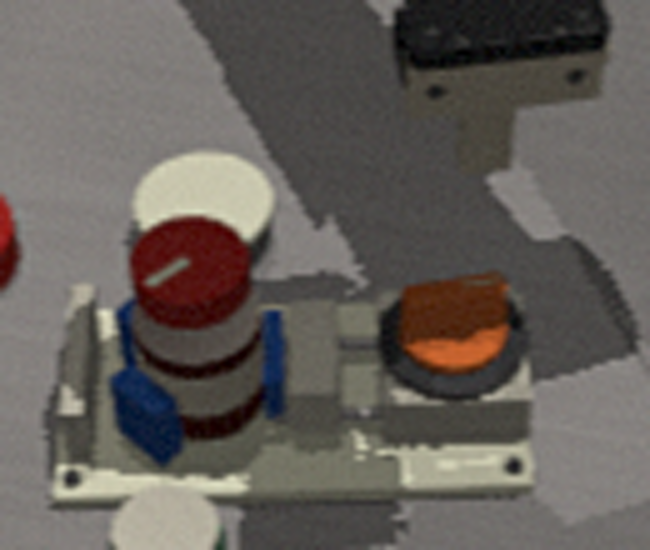

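Emit:
apply_moves(slide=[[-0.2,0.04,0],[-0.4,0.08,0],[-0.4,0.08,0],[-0.4,0.08,0],[-0.4,0.08,0],[-0.2,0.04,0],[0,0,0]], turn=[[0,0,0],[0,0,0],[0,0,0],[0,0,0],[0,0,0],[0,0,0],[0,0,0]], jaw=[0,0,0,0,0,0,0])

```text
time_s: 8.6
tcp_pos: [0.4173, 0.2824, 0.2411]
eef_rot: [179.9, -0.0, -67.6]
contact_force: [0.7, -0.4, -0.1]
gripper_width: 0.0874
```

Run:
```python
from h import *
from plant import r
delta([.565,-.0135,.11])
T=r.capture("top");S=r.capture("scene")
for n,c in(("top",T),("scene",S)):
    np.savez(n+"2.npz",**c)
    x0,y0,x1,y1=(270,170,400,270) if n=='top' else (240,130,370,240)
    cv2.imwrite('pics/k3_%s.png'%n,cv2.resize(c["pixels"][y0:y1,x0:x1],None,fx=5,fy=5,interpolation=cv2.INTER_CUBIC))
    K,Rm,t=cam(c);d=c["depth"];v,u=np.nonzero(d>0);dd=d[v,u]
    P=(Rm.T@(((np.linalg.inv(K)@np.c_[u,v,np.ones(len(u))].T)*dd)-t[:,None])).T
    for nm,q in(("bar",P[(np.hypot(P[:,0]-.532,P[:,1]-.111)<.05)&(P[:,2]>.085)&(P[:,2]<.11)]),("cap",P[(np.hypot(P[:,0]-.565,P[:,1]+.012)<.05)&(P[:,2]>.112)&(P[:,2]<.13)])):
        if len(q)>5: print(n,nm,len(q),q.mean(0)*1000,cv2.minAreaRect((q[:,:2]*1000).astype(np.float32)))
```

```text
t 8.6 p [417.3 282.4 241.1] rpy [ 1.7988e+02 -5.0000e-02 -6.7570e+01] F [ 0.7 -0.4 -0.1] M [ 0.02 -0.04  0.05] w 87.4 j [ 56.4   4.3 -20.3  -0.  -65.5 -34. ]
slide units [ 3.297 -0.239  1.314] turn units None
top bar 135 [531.39625043 111.41211175  93.52052518] ((531.6272583007812, 111.5075912475586), (13.873612403869629, 52.55248260498047), 24.678133010864258)
top cap 526 [565.27818378 -15.18428013 120.65382382] ((566.2086181640625, -14.844114303588867), (58.12416076660156, 57.8526611328125), 1.7589406967163086)
scene bar 126 [535.20371275 111.20169074  92.22430265] ((533.2401733398438, 111.30006408691406), (15.546591758728027, 53.27167510986328), 22.847763061523438)
scene cap 392 [569.62920931 -15.32352818 120.1937792 ] ((567.1792602539062, -16.134098052978516), (58.61257553100586, 59.4447021484375), 74.16619873046875)
```

View pics/k3_top.png

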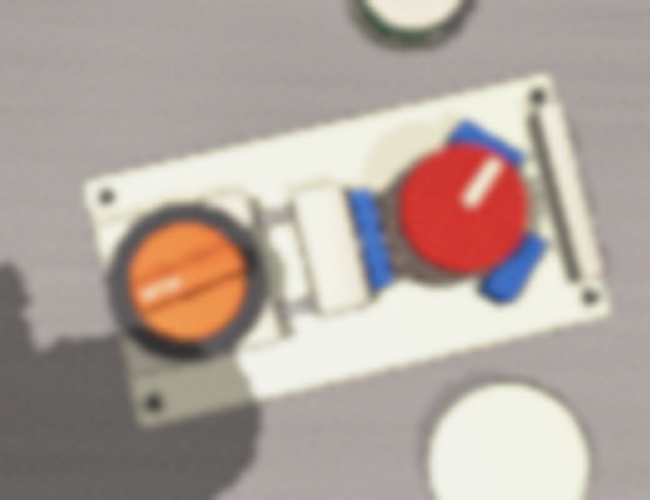

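The top view shows the knob bar (crop 190,280) at yaw -65.3°. Against the holder's 14.85° that is 1.40 rad, so it is at the stop. The jar is in the V, with the cap at (565.3, -15.2) mm. I move over the cap.

Emit:
apply_moves(slide=[[0.2,-0.02,0],[0.4,-0.03,0],[0.45,-0.03,0],[0.45,-0.03,0],[0.45,-0.03,0],[0.45,-0.03,0],[0.45,-0.03,0],[0.4,-0.03,0]], turn=[[0,0,0],[0,0,0],[0,0,0],[0,0,0],[0,0,0],[0,0,0],[0,0,0],[0,0,0]], jaw=[0,0,0,0,0,0,0,0])

```text
time_s: 9.5
tcp_pos: [0.5637, -0.0146, 0.2419]
eef_rot: [179.9, 0.0, -67.9]
contact_force: [0.5, 1.0, 0.3]
gripper_width: 0.0875
```

Emit:
apply_moves(slide=[[0,0,0],[0,0,0]], turn=[[0,0,0],[0,0,0]], jaw=[0,0])

```text
time_s: 9.7
tcp_pos: [0.5631, -0.0132, 0.2414]
eef_rot: [179.9, 0.0, -68.0]
contact_force: [-0.2, 0.5, -0.1]
gripper_width: 0.088
```

```bash
python3 -c "
from h import *;delta([.5655,-.0152,.107])"
```

```text
t 9.7 p [563.1 -13.2 241.4] rpy [ 1.7988e+02  2.0000e-02 -6.7970e+01] F [-0.2  0.5 -0.1] M [ 0.08 -0.03 -0.04] w 88.0 j [ 18.6  10.1 -13.5  -0.  -66.5   3.5]
slide units [ 0.028 -0.018  1.344] turn units None
```

Emit:
apply_moves(slide=[[0.028,-0.018,0.2],[0,0,0.35],[0,0,0.35],[0,0,0.25],[0,0,0.13],[0,0,0.064],[0,0,0],[0,0,0]], turn=[[0,0,0],[0,0,0],[0,0,0],[0,0,0],[0,0,0],[0,0,0],[0,0,0],[0,0,0]], jaw=[0,0,0,0,0,0,0,0])

```text
time_s: 10.5
tcp_pos: [0.5669, -0.0127, 0.1093]
eef_rot: [-179.9, -0.0, -67.7]
contact_force: [0.8, -0.4, -0.6]
gripper_width: 0.0877
```

```bash
python3 -c "
from h import *;delta([.5655,-.0152,.107])
from plant import r
c=r.capture('scene');cv2.imwrite('pics/c1.png',cv2.resize(c['pixels'][120:240,220:370],None,fx=5,fy=5))"
```

```text
t 10.5 p [566.9 -12.7 109.3] rpy [-1.799e+02 -3.000e-02 -6.771e+01] F [ 0.8 -0.4 -0.6] M [ 0.11 -0.04 -0.01] w 87.7 j [ 18.5  17.3 -22.9   0.  -49.6   3.8]
slide units [0.018 0.023 0.023] turn units None
```

View pics/c1.png

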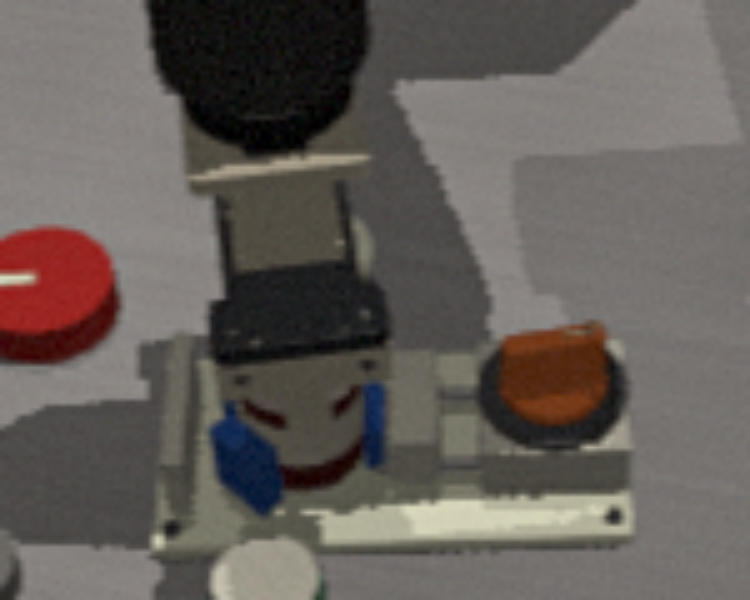

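Emit:
apply_moves(slide=[[0,0,0],[0,0,0]], turn=[[0,0,0],[0,0,0]], jaw=[0,0])

```text
time_s: 10.75
tcp_pos: [0.5665, -0.0129, 0.109]
eef_rot: [-179.9, -0.0, -67.7]
contact_force: [0.3, 0.6, -0.1]
gripper_width: 0.0873
```

```bash
python3 -c "
from h import *;delta([.5655,-.0152,.107])"
```

```text
t 10.75 p [566.5 -12.9 109. ] rpy [-1.7992e+02 -1.0000e-02 -6.7740e+01] F [ 0.3  0.6 -0.1] M [ 0.04  0.01 -0.02] w 87.3 j [ 18.5  17.3 -23.    0.  -49.6   3.8]
slide units [0.017 0.018 0.02 ] turn units None
```

Emit:
apply_moves(slide=[[0.017,0.018,0.02],[0,0,0],[0,0,0]], turn=[[0,0,0],[0,0,0],[0,0,0]], jaw=[0,0,0.2], newtons=15)

```text
time_s: 11.05
tcp_pos: [0.565, -0.0154, 0.1061]
eef_rot: [180.0, 0.0, -67.8]
contact_force: [-0.3, 0.6, -1.1]
gripper_width: 0.0841
```

Emit:
apply_moves(slide=[[0,0,0],[0,0,0],[0,0,0],[0,0,0],[0,0,0],[0,0,0]], turn=[[0,0,0],[0,0,0],[0,0,0],[0,0,0],[0,0,0],[0,0,0]], jaw=[1,1,1,1,1,1])

```text
time_s: 11.65
tcp_pos: [0.5653, -0.0153, 0.1062]
eef_rot: [-180.0, -0.0, -67.7]
contact_force: [-0.0, -0.8, -0.8]
gripper_width: 0.0604
```

```bash
python3 -c "
from h import *;delta([.5655,-.0152,.107])"
```

```text
t 11.65 p [565.3 -15.3 106.2] rpy [-1.7999e+02 -1.0000e-02 -6.7740e+01] F [-0.  -0.8 -0.8] M [-0.   -0.34 -0.05] w 60.4 j [ 18.3  17.5 -23.3   0.  -49.3   4. ]
slide units [ 0.    -0.002 -0.008] turn units None
```

Emit:
apply_moves(slide=[[0,0,0],[0,0,0],[0,0,-0.0017],[0,0,-0.0017],[0,0,-0.0017],[0,0,-0.0017],[0,0,-0.0017],[0,0,-0.0017]], turn=[[0,0,0],[0,0,0],[0,0,-0.05],[0,0,-0.05],[0,0,-0.05],[0,0,-0.05],[0,0,-0.05],[0,0,-0.05]], jaw=[1,1,1,1,1,1,1,1], newtons=50)

```text
time_s: 12.45
tcp_pos: [0.5647, -0.0154, 0.1072]
eef_rot: [180.0, 0.0, -41.8]
contact_force: [-1.4, -0.2, 3.0]
gripper_width: 0.0597
```

```bash
python3 -c "
from h import *;delta([.5653,-.0153,.107],-7.6)
from plant import r
for n in('top','scene'):
  c=r.capture(n);np.savez(n+'3.npz',**c);x0,y0,x1,y1=(270,150,420,270) if n=='top' else (220,120,370,240)
  cv2.imwrite('pics/c2_%s.png'%n,cv2.resize(c['pixels'][y0:y1,x0:x1],None,fx=5,fy=5))"
```

```text
t 12.45 p [564.7 -15.4 107.2] rpy [ 1.7997e+02  3.0000e-02 -4.1810e+01] F [-1.4 -0.2  3. ] M [ 0.07  0.37 -0.22] w 59.7 j [ 18.3  17.4 -23.2  -0.  -49.4  29.9]
slide units [ 0.004 -0.005  0.002] turn units -0.398
```

View pics/c2_scene.png

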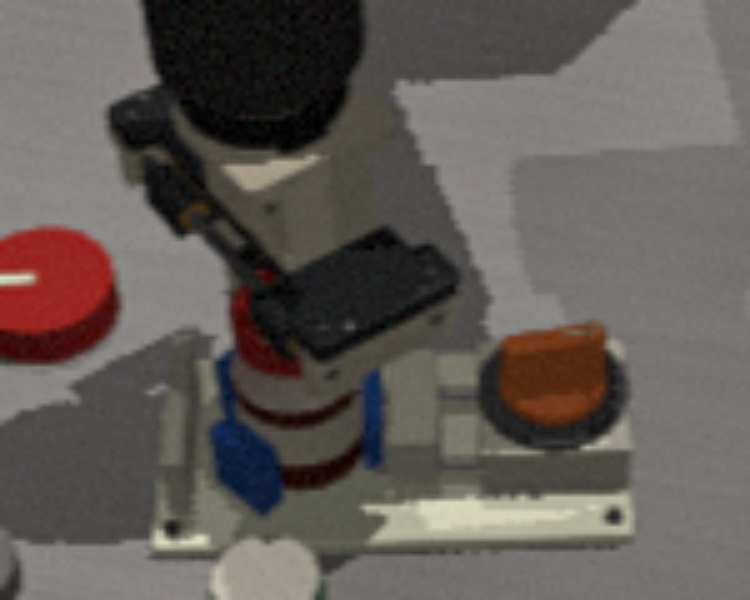

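Emit:
apply_moves(slide=[[0,0,-0.0017],[0,0,-0.0017],[0,0,-0.0017],[0,0,-0.0017],[0,0,-0.0017],[0,0,-0.0017],[0,0,-0.0017],[0,0,-0.0017]], turn=[[0,0,-0.05],[0,0,-0.05],[0,0,-0.05],[0,0,-0.05],[0,0,-0.05],[0,0,-0.05],[0,0,-0.05],[0,0,-0.05]], jaw=[1,1,1,1,1,1,1,1])

```text
time_s: 13.35
tcp_pos: [0.5652, -0.0154, 0.1091]
eef_rot: [180.0, -0.0, -7.5]
contact_force: [-2.2, -0.4, 8.4]
gripper_width: 0.0597
```

```bash
python3 -c "
from h import *;delta([.5653,-.0153,.109],3)"
```

```text
t 13.35 p [565.2 -15.4 109.1] rpy [ 1.7998e+02 -2.0000e-02 -7.5300e+00] F [-2.2 -0.4  8.4] M [-0.24  0.74 -0.04] w 59.7 j [ 18.3  17.3 -23.1   0.  -49.6  64.2]
slide units [ 0.001 -0.001  0.001] turn units -0.122
```

Emit:
apply_moves(slide=[[0,0,-0.002],[0,0,-0.002],[0,0,-0.002],[0,0,-0.002],[0,0,0]], turn=[[0,0,-0.05],[0,0,-0.05],[0,0,-0.05],[0,0,-0.02],[0,0,0]], jaw=[1,1,1,1,1])

```text
time_s: 13.85
tcp_pos: [0.565, -0.0155, 0.1095]
eef_rot: [180.0, 0.0, 6.9]
contact_force: [-1.3, -1.4, 2.4]
gripper_width: 0.0597
```

```bash
python3 -c "
from h import *;delta([.5653,-.0153,.109],3)
from plant import r
for n in('top','scene'):
  c=r.capture(n);np.savez(n+'4.npz',**c);x0,y0,x1,y1=(270,150,420,270) if n=='top' else (220,120,370,240)
  cv2.imwrite('pics/c3_%s.png'%n,cv2.resize(c['pixels'][y0:y1,x0:x1],None,fx=5,fy=5,interpolation=cv2.INTER_CUBIC))"
```

```text
t 13.85 p [565.  -15.5 109.5] rpy [1.7998e+02 1.0000e-02 6.9400e+00] F [-1.3 -1.4  2.4] M [-0.55  0.31  0.  ] w 59.7 j [ 18.3  17.2 -23.1   0.  -49.7  78.7]
slide units [ 0.003 -0.001  0.005] turn units 0.046
```

View pics/c3_scene.png

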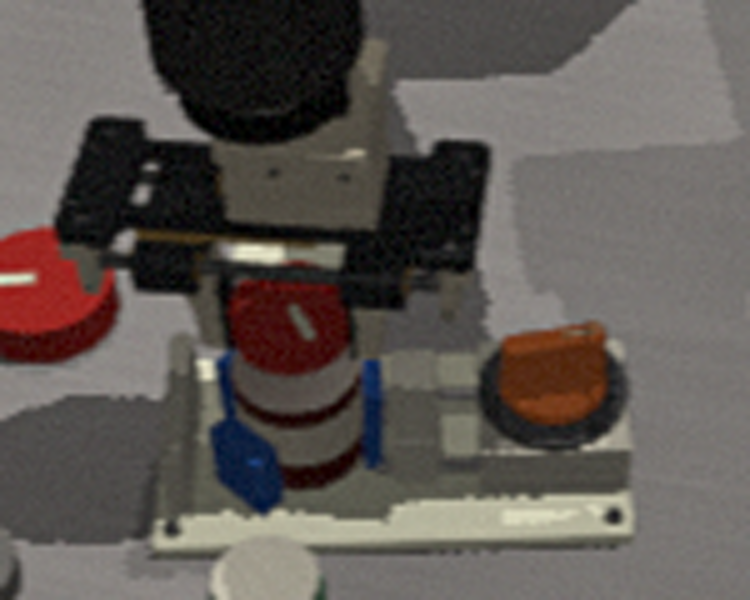

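Run:
```python
from h import *
T=dict(np.load("top2.npz"));S0=dict(np.load("scene2.npz"));S=dict(np.load("scene4.npz"))
def y(c,a,b,o,z):
    p=ray(c,np.array([a,b],float)/5+o-.4,z)[:,:2]; d=p[1]-p[0]; return np.degrees(np.arctan2(d[1],d[0])),p*1000
print(y(T,(468,203),(497,160),(270,170),.12))
print(y(S0,(188,262),(148,284),(240,130),.12))   # from k2_scene crop
print(y(S,(290,305),(312,338),(220,120),.123))
```

```text
(np.float64(-33.2626143240269), array([[567.03713986, -18.54558747],
       [587.39961462, -31.9022219 ]]))
(np.float64(-39.21754175387989), array([[567.69779969, -17.64142467],
       [585.96808604, -32.55162334]]))
(np.float64(41.90077774545134), array([[ 5.65577524e+02, -1.69779935e+01],
       [ 5.84187312e+02, -2.79930008e-01]]))
```

The cap's stripe has turned about 75–81° with the tool's 74.7°, so it did not slip. I lift gently first.

Emit:
apply_moves(slide=[[0,0,-0.02],[0,0,-0.02],[0,0,-0.02],[0,0,0]], turn=[[0,0,0],[0,0,0],[0,0,0],[0,0,0]], jaw=[1,1,1,1])

```text
time_s: 14.35
tcp_pos: [0.5654, -0.0151, 0.1156]
eef_rot: [-180.0, -0.0, 7.0]
contact_force: [0.1, 0.3, 0.1]
gripper_width: 0.0599
```

```bash
python3 -c "
from h import *;delta([.565,-.0155,.1482])"
```

```text
t 14.35 p [565.4 -15.1 115.6] rpy [-1.7999e+02 -4.0000e-02  7.0200e+00] F [0.1 0.3 0.1] M [-0.16  0.02  0.01] w 59.9 j [ 18.3  16.8 -22.7  -0.  -50.5  78.7]
slide units [-0.004  0.003 -0.326] turn units None
```

Free: there is no force on the tool. I raise to the final height.

Emit:
apply_moves(slide=[[0,0,-0.06],[0,0,-0.08],[0,0,-0.08],[0,0,-0.06],[0,0,-0.046],[0,0,0],[0,0,0]], turn=[[0,0,0],[0,0,0],[0,0,0],[0,0,0],[0,0,0],[0,0,0],[0,0,0]], jaw=[1,1,1,1,1,1,1])

```text
time_s: 15.05
tcp_pos: [0.5651, -0.0153, 0.148]
eef_rot: [-180.0, -0.0, 7.0]
contact_force: [-0.9, 0.2, -0.9]
gripper_width: 0.059
```

Run:
```python
from h import *
from plant import r
delta([.565,-.0155,.1482])
for n in('top','scene'):
  c=r.capture(n);np.savez(n+'5.npz',**c);x0,y0,x1,y1=(270,130,450,270) if n=='top' else (220,120,370,240)
  cv2.imwrite('pics/c4_%s.png'%n,cv2.resize(c['pixels'][y0:y1,x0:x1],None,fx=4 if n=='top' else 5,fy=4 if n=='top' else 5,interpolation=cv2.INTER_CUBIC))
  K,Rm,t=cam(c);d=c["depth"];v,u=np.nonzero(d>0);dd=d[v,u]
  P=(Rm.T@(((np.linalg.inv(K)@np.c_[u,v,np.ones(len(u))].T)*dd)-t[:,None])).T
  im=c["pixels"][v,u].astype(int); red=(im[:,2]>60)&(im[:,2]>3*im[:,1])
  q=P[red&(np.hypot(P[:,0]-.565,P[:,1]+.015)<.05)&(P[:,2]>.13)&(P[:,2]<.18)]
  if len(q)>10: print(n,"cap z mm",np.round(np.percentile(q[:,2]*1000,[2,50,98]),1))
```

```text
t 15.05 p [565.1 -15.3 148. ] rpy [-1.7999e+02 -1.0000e-02  7.0200e+00] F [-0.9  0.2 -0.9] M [-0.05  0.02 -0.01] w 59.0 j [ 18.3  14.8 -20.6  -0.  -54.6  78.7]
slide units [-0.001  0.002 -0.002] turn units None
scene cap z mm [146.2 162.  164.8]
```

View pics/c4_scene.png

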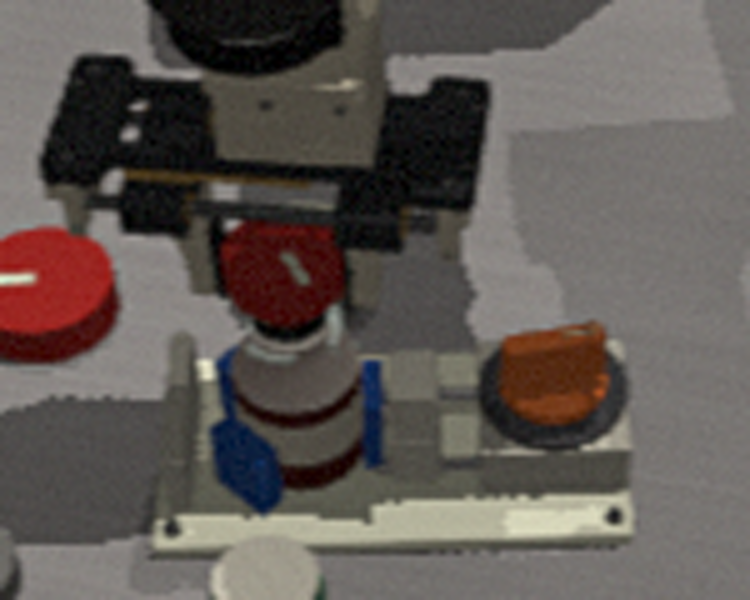

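View pics/c4_top.png

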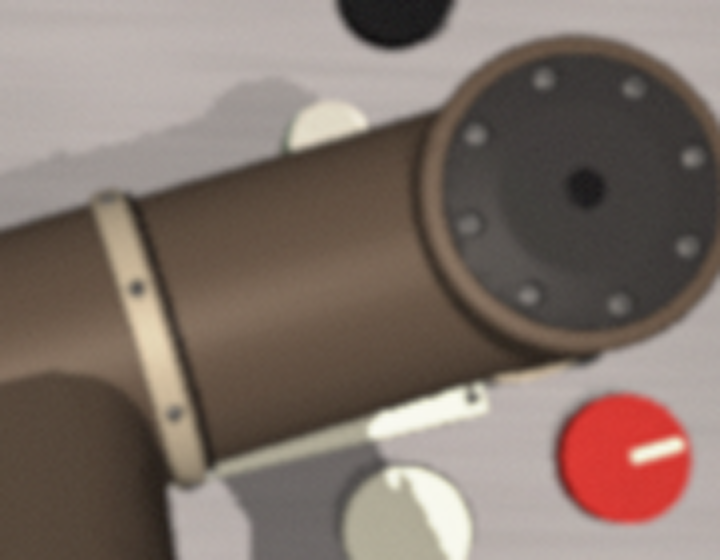

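The scene crop shows the cap (285,270) held level above the open mouth (290,335), with the jar in the holder and the knob unmoved. By depth the cap's top is at 162 mm, so its rim is at about 142 mm, 30 mm above the mouth. I hand the job in.

```bash
python3 -c "
from plant import r
print(r.close_job())"
```

```text
the job is handed in; nothing more can be done
None
```

I clamped the jar, unscrewed its cap and lifted it off. I handed the job in with the cap held level about 30 mm above the mouth, at about 15 s of the 45 s.

- **Knob:** I turned it clockwise until the wrist moment jumped to about 1.3 N m. In the top view afterwards the bar stood at 1.40 rad, which is the stop.
- **Cap:** I turned it 75° anticlockwise. Its stripe turned with the gripper (about 75° to 81° by image), and it then came off with no noticeable force.
- **Last checks:** By depth the cap's top is at about 162 mm, so its rim is 30 mm above the mouth. The tool is level to within 0.05°. The jar is still in the V, and the knob looked unmoved.
- **Not directly checked:** I saw no mark on the jar's side, so I judged that it did not turn from the cap coming free after the expected turn. I did not measure the bystanders again. The tin and tub looked in place in the last crops, but the amber jar was outside them, and the arm only passed well above it.
- **Disagreement:** The two cameras differed by 1 to 2 mm on the cap's position. The first scene-view estimates of the knob angle were about 2.5° off the top view, and I used the top view.

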